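Bench-test a plug-in relay under the tester's twist guard

ROBOT

A 6-joint arm with a two-finger parallel gripper is mounted at the origin on a cart in front of the work surface, level with it; the furniture and walls round the work are solid. World frame = base frame: x ahead of the robot, y to its left, z up, the work surface at z = 0. Lengths are in m, angles in degrees, forces in N, time in s.
With the tool pointing down it reaches from about 0.3 to 0.75 m from the base axis. Payload 8.5 kg.
Tool frame: the origin (TCP) lies midway between the tips of the shut fingers; the grasp point (between the pads) lies bot.grip_point_offset behind it (bot.grip_point_offset is the distance from the TCP to the grasp point, in m); y points along the fingers, z is the direction in which the jaws open and shut, and the axes are right-handed (so a half turn about y gives the same grasp; the last joint's range is limited). The gripper opens to 85 mm and grips with 20 to 120 N. Pads are 22 mm wide; open, the fingers measure 114 mm over their backs; the gripper's body (76 mm by 85 mm) begins 54 mm behind the grasp point. The pads swing forward as they close: fully open they stand 13 mm farther back than shut.
Start: joints at [-77.825, 21.807, 74.336, -0, 83.858, -12.336], TCP at [0.228, -0.5, 0.231] pointing down, gripper open.
Joint ranges: [-178.18, 178.18], [-50.72, 133.34], [12.68, 142.11], [-81.47, 261.47], [9.98, 163.14], [-165.26, 165.26]. Speed limits (degrees/s): [136.94, 136.94, 180, 180, 180, 180].

INTERFACE

Orientations are given as a 3x3 rotation matrix whose columns are the frame's x, y, z axes.
In Python, from station import monitor, viewer, bot gives the robot as it stands. The module is installed in compiled form; this text tells all that it offers.
- The arm moves only by the shell command python3 -m pendant 'ROWS' [OPENING] [FORCE]. ROWS is a JSON object of lists of equal length, an entry for each row: "offset": the shift along the tool's x, y, z in m, a list of three; "yaw": the turn about the tool's y in rad. A call has exactly 5 rows; each row shifts and turns the commanded pose from where the row before left it, along the tool's axes as they then stand; what a row does not reach is not made up. A row lasts 1/10 s, in which the tool goes at most 50 mm and 8.59 degrees, less where a joint would pass 70% of its speed; a pose out of reach is approached as far as the arm can. A call is refused whole if a number of a shift passes 0.05 or a number of a turn 0.15, either way. A call with a gripper value outside its range is refused whole. OPENING is the closure, from 0 (fully open) to 1 (shut), set as the call begins (- or left out, the last holds). The fingers move at their own pace and stop on an object; FORCE is the grip in N (left out, the last holds). Time passes only in rows, so rows that do not move let the fingers close, or fill a call up. It gives the time, the measured TCP pose, the force and the opening at its end, in the units of the state.
- monitor.state(): the state, without advancing time (a new reading comes with each control period).
- viewer.get_image(name): name is "scene" or "side" or "wrist"; returns the picture (480x640x3 uint8, blue, green, red); there is no depth.
- viewer.camera_info(name): a dict with "fovy" (degrees; the focal length in pixels is half the picture's height over the tangent of half this angle, whatever the lens; pixels are square), "cx", "cy" (the principal point, pixels), "distortion" ([k1, k2, p1, p2, k3] as OpenCV has them; the pictures are not rectified), "cam_to_world" (4x4, takes a point from camera to world coordinates); the wrist camera has in their place "tool_from_camera" (4x4, takes a point from camera to tool coordinates, whose origin is the TCP and whose axes are the tool frame's). Camera axes: x right, y up, looking along -z (the intrinsics and any distortion apply to the point x, -y, -z); pixel columns grow to the right and rows downward; lengths in m; the calibration is good to about 2 mm. A picture is of the moment at which its call begins: read the wrist's pose just before it. camera_info takes no time and is no camera call.
- bot.job_done(): hands the job in, once; it reports no verdict.
The state is a dict: "time": time; "joint_pos": joint angles; "joint_velocities": joint speeds; "tau": joint torques, N m; "position": TCP position; "tcp_rot": TCP orientation; "force": force on the tool from outside, world axes, zero at the start; "wrist_torque": the same for the moment, N m; "grip_width": finger opening in m.
Only numpy, scipy, OpenCV 4.12 (cv2) and the standard library are available. Lean on these libraries where they do the work, as an engineer would, in place of code of your own. Each camera call takes 0.05 s, during which the arm holds its last target.

TASK

Test the plug-in relay: stand it pins-down fully home in the tester's socket, swing the retaining lever fully shut over it, then put the clear guard over it, lugs down through the two slots of the collar, and turn it clockwise against its return spring to the half-way test position, where its finger bar points at the middle mark of the collar. Never turn it on to the lock, which would start a long burn-in; the test runs only while the guard is held, so finish with the robot still gripping the guard and holding it steady half-way. Leave the other things on the bench where they are.

Things in the scene. Friction and masses are not known exactly. Their poses are not given: they have to be found in the camera images.
- tester: Relay tester, fixed: flat grey case with an aluminium top plate, 120 (x) x 164 (y) mm, top 40 mm above the bench, round test head on it. Origin: on the test head's vertical axis, at bench level; the case reaches 58 mm to +y, 106 mm to -y, 60 mm to +x and -x of it. x: from its front to its back; z up.
- collar (a point): Centre of the test head's black collar, at its top, 56 mm above the bench; axes as the tester. Outer radius 52 mm, bore radius 37 mm. Two slots, 18 mm wide, for the guard's lugs reach from the bore out to radius 46 mm, at opposite ends of a line turned 30 degrees counter-clockwise (seen from above) from x.
- middle_mark (a point): The middle, broadest of three raised white marks on top of the collar, on its front (-x) side, 47 mm from the axis. The marks show where the guard's finger bar points at entry (30 degrees counter-clockwise of x), half-way (along x: this one) and locked (30 degrees clockwise).
- head (a point): Centre of the mouth of the relay socket's pocket, on the head's axis, 60 mm above the bench, axes as the tester. The black socket, 40 x 34 mm, stands inside the collar; pocket 31 (x) x 25 (y) x 10 mm deep with a 2.5 mm bevel round its mouth, floor 50 mm above the bench. Nothing stands above it but the lever at its -x end.
- lever_arm (a joint): Socket's retaining lever, rad: 0 = shut (upright, its hook 1.5 mm above a seated relay), up to 0.9 as it leans out to the tester's -x. Starts open (0.6 to 0.85), stays where left (0.03 N m friction). Hinge along the tester's y at x = -22.5 mm, 57 mm above the bench. Push its tip toward +x until it meets its stop. Open, it keeps the guard off.
- lever_tip (a point): Outer face of the lever's upper end, 37.5 mm from its hinge; the lever is 14 mm wide along the tester's y. Shut, this point is at tester x = -24.5 mm, 94.5 mm above the bench.
- relay_center (a point): Centre of the plug-in relay (loose, 36 g): upright block, clear case with a copper coil, 28 (x) x 22 (y) x 41 (z) mm, the lowest 5 mm brass blades (24 x 18 mm over all). Goes in either way round, its x along the tester's x. Seated: this point 70.5 mm, its top 91 mm above the bench. Take it by the sides 22 mm apart (fingers closing along y), clear of the lever.
- guard_bar (a point): Middle of the guard's grey finger bar: 46 mm long (x, in line with the lugs), 12 mm thick (y), from 64 to 90 mm above the guard's underside, this point 77 mm above it, on the axis. Grip it across its thickness. With the guard seated, lugs on the carrier ring, this point is 118 mm above the bench.
- guard_skirt (a point): Centre of the underside of the guard (loose, 75 g): clear round dome 64 mm high, skirt down, outer radius 34.5 mm (narrowed by 3 mm over the lowest 4 mm). Two lugs, 12 mm wide, reach out to radius 43 mm along its +x and -x, 4 to 8 mm above the underside; either way round fits. Seated: 41 mm above the bench.
- carrier_ring (a joint): Turn of the sprung ring under the collar that takes the lugs, rad, clockwise from above: 0 = rest, lugs below the slots; 0.5 = half-way test position; 1.0 = locked. Return torque 0.025 N m at 0, 0.065 half-way; let go, it springs back. From about 0.6 a roller latch resists a little more (about 0.1 N m), and snaps in near 1.0 (lock click). The lugs have up to 0.07 rad play in it either way.
- flux_bottle: Bystander: small bottle with a long nozzle, 33 x 33 x 82 mm, standing. Origin under its centre.
- tape_black: Bystander: roll of insulating tape, 63 mm across, 19 mm high, lying. Origin under its centre.
- parts_tin: Bystander: open round tin of screws, 61 mm across, 19 mm high. Origin under its centre.
- capacitor_1: Bystander: cylindrical capacitor standing upright, 22 mm across, 34 mm high. Origin under its centre.
- side_cutters: Bystander: side cutters lying flat, 53 x 129 x 14 mm, long along y. Origin under its centre.
- screwdriver_1: Bystander: precision screwdriver lying, 143 mm long along y, 13 mm thick. Origin under its centre.

How it is judged (in metres and radians):
On the way, in this order (a step that is already met when the one before it is completed fails the run):
1. the relay is seated in the socket pocket and let go (horizontal distance between relay_center and head below 0.004 m and z of relay_center in the frame of tester below 0.0735 m and angle between relay_center's own z axis and vertical below 0.08 rad and contact force between the fingers and relay below 0.2 N), for 0.2 s.
2. the retaining lever is shut over the seated relay (horizontal distance between relay_center and head below 0.004 m and z of relay_center in the frame of tester below 0.0735 m and angle between relay_center's own z axis and vertical below 0.08 rad and value of joint lever_arm below 0.08 rad), for 0.2 s.
3. the guard is down in the collar with its lugs in the carrier ring (all of step 2 and horizontal distance between guard_bar and head below 0.006 m and z of guard_bar in the frame of tester below 0.1205 m and angle between guard_bar's own z axis and vertical below 0.08 rad and value of joint carrier_ring below 0.35 rad), for 0.1 s.
At the end, for the whole second after the job is handed in: Relay seated (4 mm sideways, 3 mm in height, upright), lever within 0.08 rad of shut, guard down in the collar (2.5 mm in height, 6 mm sideways, upright), still gripped and at rest, carrier ring half-way round: 0.5 rad, 9 degrees either way (all of step 2 and horizontal distance between guard_bar and head below 0.006 m and z of guard_bar in the frame of tester below 0.1205 m and angle between guard_bar's own z axis and vertical below 0.08 rad and value of joint carrier_ring between 0.34 and 0.66 rad and velocity of joint carrier_ring between -0.2 and 0.2 rad/s and contact force between the fingers and guard above 1 N); the arm keeps its last pose, push and grip.
It fails at once if the guard is turned on into the lock (value of joint carrier_ring above 0.85 rad).
It fails at once if a bystander is pushed away or knocked over (distance of any of flux_bottle, tape_black, parts_tin, capacitor_1, side_cutters, screwdriver_1 from where it was at the start of the episode above 0.03 m or angle between any of flux_bottle, capacitor_1's own z axis and vertical above 0.5 rad).
It also fails if it takes over 72 s, if anything falls off the work surface, if the arm or the gripper's body presses on something with over 40 N, if the wrist force passes 120 N, or if a joint passes its speed limit or range.

## Working session

There is one attempt and no reset: what is moved stays moved. The work goes in short steps, Python scripts to look and compute and a shell command to move; the robot and the scene stay as the last step left them, time stands still between calls to the robot, and variables do not carry over. Pictures are saved under pics/ and viewed, and the job is handed in when it is done.

```bash
ls; mkdir -p pics; python3 - <<'E'
from station import monitor, viewer, bot
import cv2,numpy as np
np.set_printoptions(precision=4,suppress=True)
s=monitor.state();print(s['time'],s['position'],s['tcp_rot'],s['grip_width'],s['force'],bot.grip_point_offset)
for n in ['scene','side','wrist']:
    cv2.imwrite(f'pics/{n}0.png',viewer.get_image(n)); print(n,viewer.camera_info(n))
E
```

```text
pics
0.0 [ 0.2281 -0.5001  0.2307] [[-0.9099 -0.0004  0.4149]
 [-0.4149  0.0015 -0.9099]
 [-0.0003 -1.     -0.0015]] 0.08551182218840077 [-0.8786  0.6117 -0.1348] 0.0187
scene {'fovy': 52.48497868706951, 'cx': 310.4615715616195, 'cy': 238.438445827659, 'distortion': array([-0.114,  0.   ,  0.   ,  0.   ,  0.   ]), 'cam_to_world': array([[-0.6353,  0.5486, -0.5436,  0.0269],
       [-0.7723, -0.447 ,  0.4515,  0.4915],
       [ 0.0047,  0.7066,  0.7076,  0.7695],
       [ 0.    ,  0.    ,  0.    ,  1.    ]])}
side {'fovy': 53.01550809576164, 'cx': 321.26587988621304, 'cy': 239.91646249730448, 'distortion': array([-0.1023,  0.    ,  0.    ,  0.    ,  0.    ]), 'cam_to_world': array([[-0.8415,  0.4515, -0.2966,  0.1911],
       [-0.5402, -0.7096,  0.4523,  0.612 ],
       [-0.0063,  0.5409,  0.8411,  1.1133],
       [ 0.    ,  0.    ,  0.    ,  1.    ]])}
wrist {'fovy': 59.18760247658162, 'cx': 320.1097474638276, 'cy': 230.28574516662255, 'distortion': array([-0.0791,  0.    ,  0.    ,  0.    ,  0.    ]), 'tool_from_camera': array([[ 0.001 , -0.9504, -0.3112, -0.0801],
       [ 0.0007,  0.3112, -0.9504, -0.1425],
       [ 1.    ,  0.0007,  0.001 , -0.    ],
       [ 0.    ,  0.    ,  0.    ,  1.    ]])}
```

View pics/scene0.png

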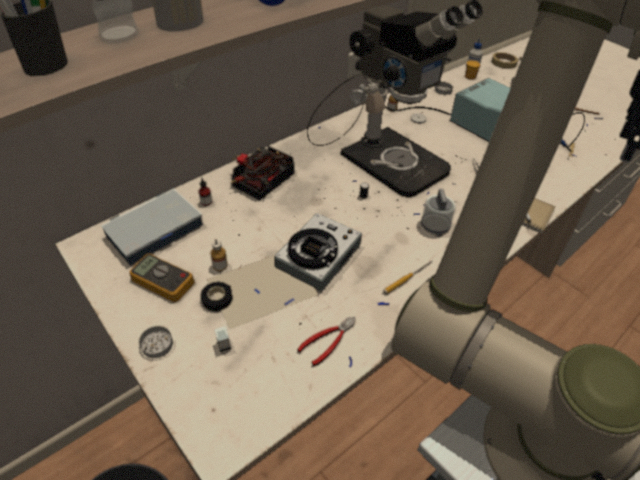

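View pics/side0.png

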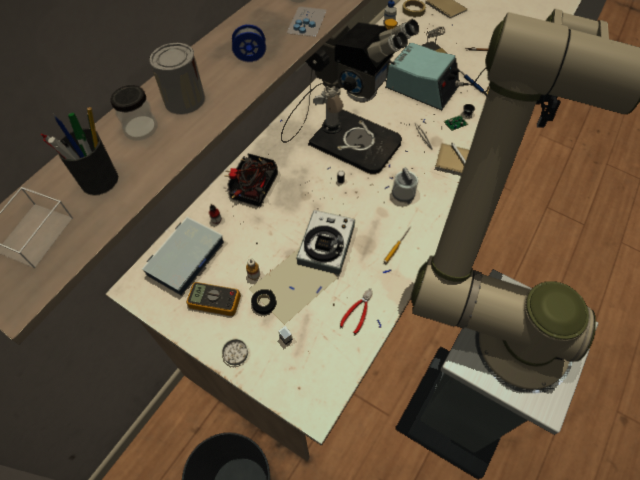

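View pics/wrist0.png

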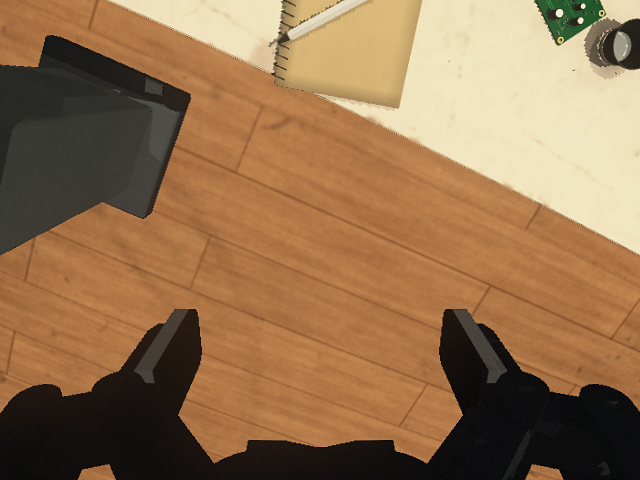

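```bash
cat > h.py <<'E'
from station import monitor, viewer, bot
import cv2,numpy as np
np.set_printoptions(precision=4,suppress=True)
def K(i):
    f=240/np.tan(np.radians(i['fovy'])/2); return np.array([[f,0,i['cx']],[0,f,i['cy']],[0,0,1.]])
def pose():
    s=monitor.state(); T=np.eye(4);T[:3,:3]=s['tcp_rot'];T[:3,3]=s['position'];return s,T
def snap(n,save=None):
    s,T=pose(); im=viewer.get_image(n)
    if save: cv2.imwrite(f'pics/{save}.png',im); np.save(f'pics/{save}.npy',T)
    return im,T
def cw(n,T=None):
    i=viewer.camera_info(n); return i,(i['cam_to_world'] if n!='wrist' else T@i['tool_from_camera'])
def rays(n,px,T=None):
    i,C=cw(n,T); u=cv2.undistortPoints(np.array(px,float).reshape(-1,1,2),K(i),i['distortion']).reshape(-1,2)
    d=np.c_[u[:,0],-u[:,1],-np.ones(len(u))]; return C[:3,3],d@C[:3,:3].T
def plane(n,px,z,T=None):
    o,d=rays(n,px,T); return o+d*((z-o[2])/d[:,2])[:,None]
def proj(n,P,T=None):
    i,C=cw(n,T); p=(np.atleast_2d(P)-C[:3,3])@C[:3,:3]; p=p*[1,-1,-1]
    return cv2.projectPoints(p.reshape(-1,1,3),np.zeros(3),np.zeros(3),K(i),i['distortion'])[0].reshape(-1,2)
E
python3 - <<'E'
from h import *
for n,z in [('scene',.04),('side',.04)]:
    im=cv2.imread(f'pics/{n}0.png')
    g=(430,195,75,65) 
c={'scene':[(265,205,110,90),(190,300,110,80),(400,170,80,80)],'side':[(285,195,80,90),(250,310,80,50),(380,150,60,60)]}
for n in c:
    im=cv2.imread(f'pics/{n}0.png'); out=[]
    for x,y,w,h in c[n]:
        k=cv2.resize(im[y:y+h,x:x+w],None,fx=400/h if 0 else 260/w,fy=260/w,interpolation=cv2.INTER_CUBIC)
        k=cv2.copyMakeBorder(k,0,300-k.shape[0],0,0,cv2.BORDER_CONSTANT) if k.shape[0]<300 else k[:300]
        out.append(k)
    cv2.imwrite(f'pics/{n}_c.png',np.hstack(out))
E
```

```text
(no output)
```

View pics/scene_c.png

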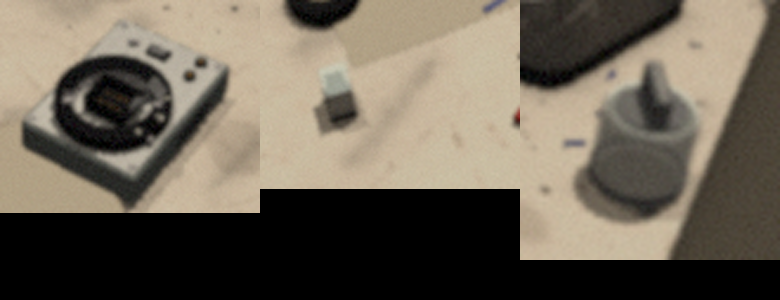

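View pics/side_c.png

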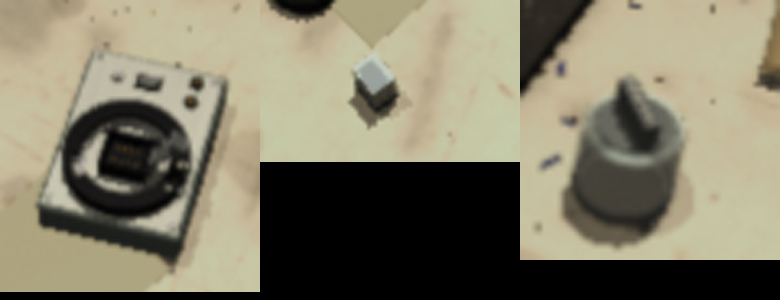

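```bash
python3 - <<'E'
from h import *
# collar centre top z=.056
print('collar',plane('scene',[(313,249)],.056),plane('side',[(323.5,243)],.056))
print('relay top',plane('scene',[(223,332)],.041),plane('side',[(285,333)],.041))
print('guard bar top',plane('scene',[(441,197)],.09),plane('side',[(405,176)],.09))
for nm,a,z in [('cap',(364,190),.02),('cut',(330,340),.007),('driver',(405,278),.007),('tape',(217,296),.01),('tin',(156,341),.01),('flux',(219,262),.02)]:print(nm,plane('scene',[a],z))
# tester corners side crop scale 3.25: 
c=np.array([(95,50),(228,80),(178,240),(38,208)])/3.25+[285,195]
P=plane('side',c,.04);print(P); e=P[1]-P[0];print(np.degrees(np.arctan2(-e[1],-e[0])));e=P[2]-P[3];print(np.degrees(np.arctan2(-e[1],-e[0])))
e=P[3]-P[0];print(np.degrees(np.arctan2(e[1],e[0]))-90)
# bar ends
c=np.array([(628,80),(650,140)])/1.0; c=(c-[520,0])/(260/60)+[380,150];P=plane('side',c,.09);print(P,np.degrees(np.arctan2(*(P[1]-P[0])[[1,0]])))
E
```

```text
collar [[0.5483 0.0516 0.056 ]] [[0.5539 0.0483 0.056 ]]
relay top [[0.5028 0.2976 0.041 ]] [[0.5002 0.3018 0.041 ]]
guard bar top [[ 0.4676 -0.2439  0.09  ]] [[ 0.4698 -0.2406  0.09  ]]
cap [[ 0.6487 -0.1927  0.02  ]]
cut [[0.3859 0.145  0.007 ]]
driver [[ 0.4007 -0.0727  0.007 ]]
tape [[0.6027 0.2528 0.01  ]]
tin [[0.5837 0.3977 0.01  ]]
flux [[0.6693 0.205  0.02  ]]
[[ 0.6384 -0.0364  0.04  ]
 [ 0.5272 -0.0702  0.04  ]
 [ 0.4823  0.0833  0.04  ]
 [ 0.5916  0.1183  0.04  ]]
16.8992747217842
17.76227373783587
16.84509566205803
[[ 0.4827 -0.2652  0.09  ]
 [ 0.4479 -0.2279  0.09  ]] 132.97361100515613
```

```bash
for i in 1 2 3; do :; done
python3 -m pendant '{"offset":[[-0.029,0,-0.031],[-0.029,0,-0.031],[-0.029,0,-0.031],[-0.029,0,-0.031],[-0.029,0,-0.031]],"yaw":[0,0,0,0,0]}' 0 40
python3 -m pendant '{"offset":[[-0.029,0,-0.031],[-0.029,0,-0.031],[-0.029,0,-0.031],[-0.029,0,-0.031],[-0.029,0,-0.031]],"yaw":[0,0,0,0,0]}'
python3 -m pendant '{"offset":[[-0.029,0,-0.031],[-0.029,0,-0.031],[-0.029,0,-0.031],[-0.029,0,-0.031],[-0.029,0,-0.031]],"yaw":[0,0,0,0,0]}'
python3 -m pendant '{"offset":[[-0.029,0,-0.031],[-0.029,0,-0.031],[-0.029,0,-0.031],[-0.029,0,-0.031],[0,0,0]],"yaw":[0,0,0,0,0]}'
python3 - <<'E'
from h import *
snap('wrist','w1');print(pose()[0]['joint_pos'])
E
```

```text
time: 0.65
position: [0.296, -0.2975, 0.2312]
tcp_rot: [[-0.91, -0.0, 0.414], [-0.414, 0.0, -0.91], [-0.0, -1.0, -0.0]]
force: [1.1, -0.5, -0.3]
grip_width: 0.0853
time: 1.15
position: [0.3635, -0.0963, 0.2314]
tcp_rot: [[-0.91, 0.0, 0.415], [-0.415, -0.0, -0.91], [-0.0, -1.0, 0.0]]
force: [1.0, -1.3, 1.0]
grip_width: 0.0849
time: 1.65
position: [0.4312, 0.1051, 0.2313]
tcp_rot: [[-0.91, -0.0, 0.415], [-0.415, -0.0, -0.91], [0.0, -1.0, 0.0]]
force: [0.4, -1.1, 0.0]
grip_width: 0.0854
time: 2.15
position: [0.4856, 0.2678, 0.2304]
tcp_rot: [[-0.908, -0.001, 0.419], [-0.419, 0.001, -0.908], [0.0, -1.0, -0.001]]
force: [-0.3, -0.8, 0.0]
grip_width: 0.0855
[16.4535 22.1933 73.8714  0.002  84.0043 81.7708]
```

View pics/w1.png

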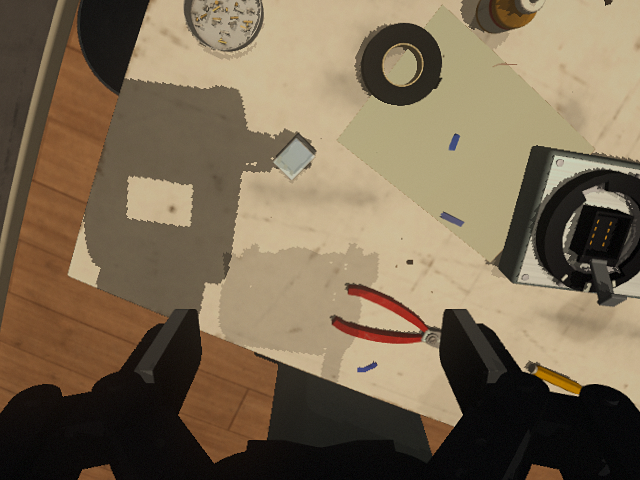

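```bash
python3 - <<'E'
from h import *
im=cv2.imread('pics/w1.png')
a=cv2.resize(im[120:200,250:340],None,fx=4.4,fy=4.4,interpolation=cv2.INTER_CUBIC)
b=cv2.resize(im[140:310,500:640],None,fx=2.8,fy=2.8,interpolation=cv2.INTER_CUBIC)
h=max(a.shape[0],b.shape[0]);p=lambda k:cv2.copyMakeBorder(k,0,h-k.shape[0],0,0,cv2.BORDER_CONSTANT)
cv2.imwrite('pics/c1.png',np.hstack([p(a),p(b)]))
E
```

```text
(no output)
```

View pics/c1.png

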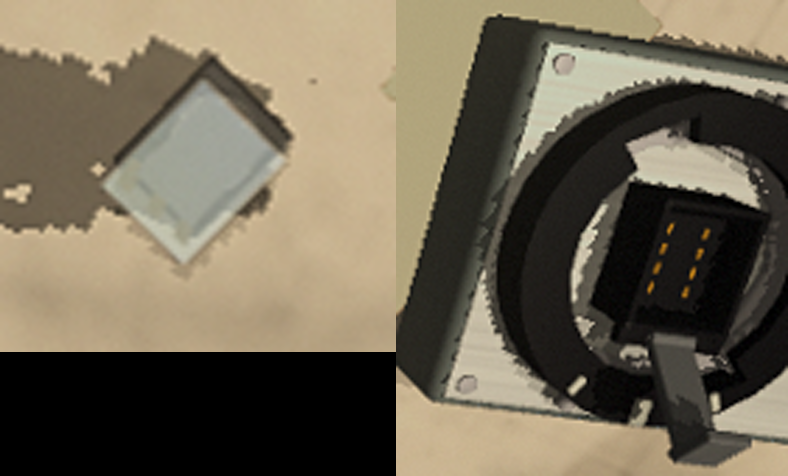

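```bash
cat >> h.py <<'E'
def ang(v): return np.degrees(np.arctan2(v[1],v[0]))
def go(target,a=None):
    """world target TCP and final tool-z heading a(deg): total offset in the present tool axes, turn rad"""
    s,T=pose(); d=T[:3,:3].T@(np.array(target)-T[:3,3]); print('offset',d)
    if a is not None: print('yaw rad',np.radians((ang(T[:3,2])-a+180)%360-180), 'now a',ang(T[:3,2]))
E
python3 - <<'E'
from h import *
T=np.load('pics/w1.npy')
c=np.array([(208,80),(290,158),(182,264),(104,185)])/4.4+[250,120]
P=plane('wrist',c,.041,T);print(P,P.mean(0))
for i in range(4): e=P[(i+1)%4]-P[i];print(np.linalg.norm(e),ang(e))
go([*P.mean(0)[:2],.2])
E
```

```text
[[0.5202 0.3037 0.041 ]
 [0.5137 0.2849 0.041 ]
 [0.4881 0.2947 0.041 ]
 [0.4955 0.3131 0.041 ]] [0.5044 0.2991 0.041 ]
0.01989402430830991 -108.9891203255309
0.027406019254795695 159.00927230135585
0.019844026200294886 68.28318504054191
0.026459730526249652 -20.905296048028653
offset [-0.0314  0.0304 -0.0222]
```

```bash

python3 -m pendant '{"offset":[[-0.0105,0.03,-0.0075],[-0.0105,0.03,-0.0075],[-0.0105,0.03,-0.0075],[0,0,0],[0,0,0]],"yaw":[0,0,0,0.135,0.13]}' 0 40
python3 -m pendant '{"offset":[[0,0,0],[0,0,0],[0,0,0],[0,0,0],[0,0,0]],"yaw":[0.13,0.13,0.13,0.13,0]}'
python3 - <<'E'
from h import *
snap('wrist','w2');go([.5044,.2991,.1]);print(pose()[0]['joint_pos'])
E
```

```text
time: 2.7
position: [0.504, 0.2967, 0.1402]
tcp_rot: [[-0.988, -0.002, 0.156], [-0.156, -0.001, -0.988], [0.003, -1.0, 0.001]]
force: [0.3, 0.2, 0.3]
grip_width: 0.0857
time: 3.2
position: [0.5044, 0.2966, 0.1414]
tcp_rot: [[-0.936, -0.0, -0.352], [0.352, -0.0, -0.936], [0.0, -1.0, 0.0]]
force: [-0.3, 0.6, 0.3]
grip_width: 0.0852
offset [ 0.0008  0.0414 -0.0022]
[ 18.8895  29.6791  76.7143  -0.008   73.6231 129.2533]
```

View pics/w2.png

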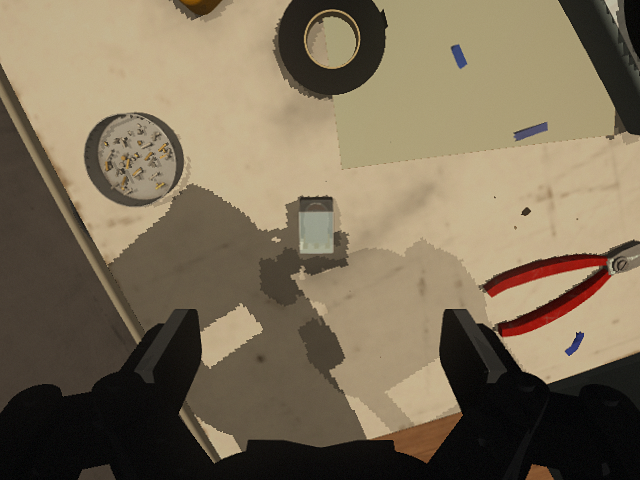

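```bash
python3 - <<'E'
from h import *
T=np.load('pics/w2.npy')
im=cv2.imread('pics/w2.png')[185:265,280:355]
cv2.imwrite('pics/c2.png',cv2.resize(im,None,fx=6,fy=6,interpolation=cv2.INTER_CUBIC))
c=np.array([(300,212),(333,212),(333.5,253),(300,253)])
P=plane('wrist',c,.041,T);print(P,P.mean(0))
for i in range(4): e=P[(i+1)%4]-P[i];print(np.linalg.norm(e),ang(e))
go([*P.mean(0)[:2],.015],-111)
E
```

```text
[[0.5198 0.304  0.041 ]
 [0.5128 0.2856 0.041 ]
 [0.4881 0.2943 0.041 ]
 [0.4954 0.3136 0.041 ]] [0.504  0.2994 0.041 ]
0.019682679007914268 -110.64511316946894
0.026206609614101692 160.57340249393974
0.020630827602681204 69.36442856494756
0.026207033831951224 -21.49965358273878
offset [ 0.0013  0.1264 -0.0023]
yaw rad 0.011143391254906829 now a -110.36153071163085
```

View pics/c2.png

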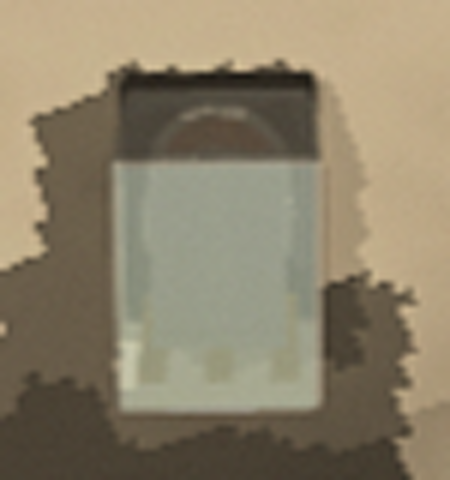

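```bash

python3 -m pendant '{"offset":[[0.0013,0.03,-0.0023],[0,0.03,0],[0,0.03,0],[0,0.02,0],[0,0.0165,0]],"yaw":[0.01,0,0,0,0]}' 0.3 40
python3 -m pendant '{"offset":[[0,0,0],[0,0,0],[0,0,0],[0,0,0],[0,0,0]],"yaw":[0,0,0,0,0]}' 1 30
python3 -m pendant '{"offset":[[0,0,0],[0,0,0],[0,0,0],[0,-0.01,0],[0,-0.02,0]],"yaw":[0,0,0,0,0]}'

```

```text
time: 3.75
position: [0.5037, 0.2996, 0.0135]
tcp_rot: [[-0.935, -0.001, -0.356], [0.356, -0.001, -0.935], [0.001, -1.0, 0.001]]
force: [0.8, 0.3, 0.2]
grip_width: 0.0601
time: 4.25
position: [0.5046, 0.3004, 0.016]
tcp_rot: [[-0.933, 0.002, -0.359], [0.359, 0.001, -0.933], [-0.002, -1.0, -0.001]]
force: [-0.3, -0.1, 5.7]
grip_width: 0.0213
time: 4.75
position: [0.5033, 0.3, 0.0446]
tcp_rot: [[-0.933, -0.003, -0.359], [0.359, -0.001, -0.933], [0.002, -1.0, 0.002]]
force: [0.5, -0.0, -0.2]
grip_width: 0.0215
```

```bash

python3 -m pendant '{"offset":[[0,-0.03,0],[0,-0.03,0],[0,-0.03,0],[0,-0.03,0],[0,-0.02,0]],"yaw":[-0.132,-0.132,-0.132,-0.132,-0.132]}'
python3 - <<'E'
from h import *
go([.551,.05,.185],-73)
E
```

```text
time: 5.25
position: [0.5042, 0.3004, 0.1878]
tcp_rot: [[-0.956, 0.003, 0.294], [-0.294, 0.001, -0.956], [-0.003, -1.0, -0.0]]
force: [0.4, 1.6, 0.0]
grip_width: 0.0214
offset [0.0289 0.0027 0.2531]
yaw rad 0.0018334722821039425 now a -72.89494977638122
```

```bash

python3 -m pendant '{"offset":[[0.006,0,0.04],[0.006,0,0.045],[0.006,0,0.045],[0.006,0,0.045],[0.005,0,0.04]],"yaw":[0,0,0,0,0]}'
python3 -m pendant '{"offset":[[0,0,0.038],[0,0,0],[0,0,0],[0,0,0],[0,0,0]],"yaw":[0,0,0,0,0]}'
python3 - <<'E'
from h import *
snap('wrist','w3');print(pose()[0]['position'])
E
```

```text
time: 5.75
position: [0.5382, 0.084, 0.1855]
tcp_rot: [[-0.957, 0.0, 0.288], [-0.288, -0.0, -0.957], [-0.0, -1.0, 0.0]]
force: [0.3, 0.4, -0.6]
grip_width: 0.0217
time: 6.25
position: [0.549, 0.0508, 0.185]
tcp_rot: [[-0.957, -0.0, 0.29], [-0.29, 0.0, -0.957], [-0.0, -1.0, -0.0]]
force: [-0.0, 0.0, -0.1]
grip_width: 0.0215
[0.549  0.0508 0.185 ]
```

View pics/w3.png

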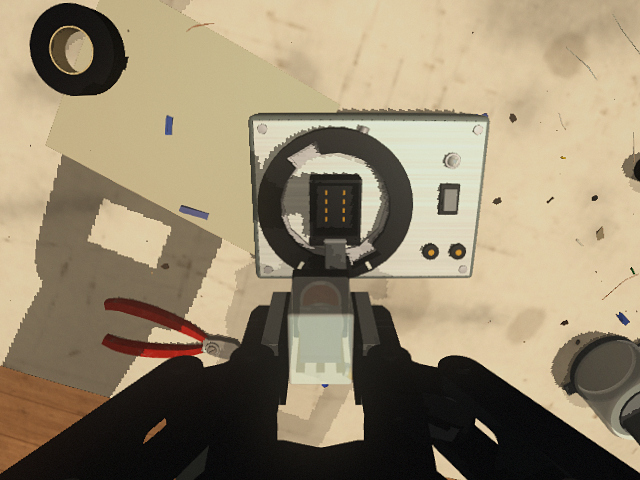

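```bash
python3 - <<'E'
from h import *
im=cv2.imread('pics/w3.png')
cv2.imwrite('pics/c3.png',cv2.resize(im[100:290,240:500],None,fx=3,fy=3,interpolation=cv2.INTER_CUBIC))
E
```

```text
(no output)
```

View pics/c3.png

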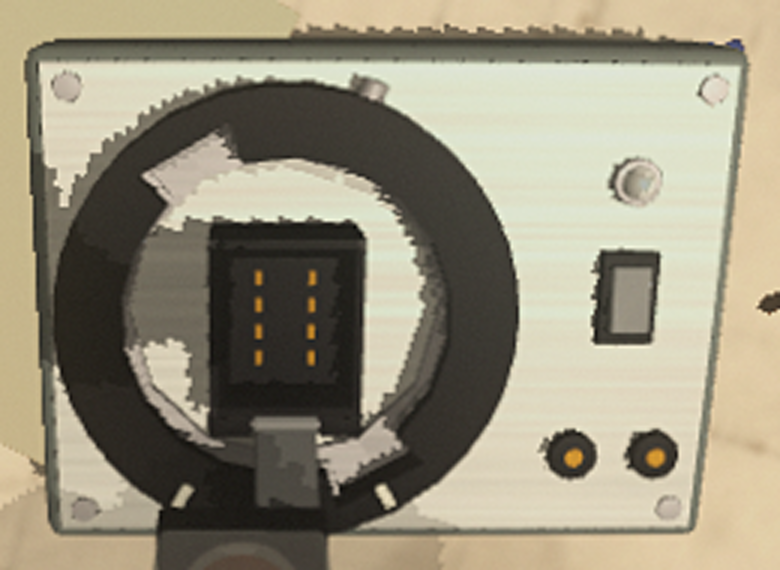

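```bash
python3 - <<'E'
from h import *
T=np.load('pics/w3.npy')
f=lambda c,z:plane('wrist',np.array(c)/3+[240-.33,100-.33],z,T)
S=f([(67,87),(713,89),(668,506),(84,508)],.0405);print(S)
y=np.mean([ang(S[0]-S[1]),ang(S[3]-S[2])])-90
print([ang(S[0]-S[1])-90,ang(S[3]-S[2])-90,ang(S[0]-S[3]),ang(S[1]-S[2])])
E=f([(38,62),(740,65),(692,528),(57,530)],.04)
print([ang(E[0]-E[1])-90,ang(E[3]-E[2])-90,ang(E[0]-E[3]),ang(E[1]-E[2])],np.linalg.norm(E-np.roll(E,1,0),axis=1))
for n,Q in(('scr',S),('edge',E)):
  for yaw in (16.8,17.2): 
    yv=np.array([-np.sin(np.radians(yaw)),np.cos(np.radians(yaw)),0]); print(n,Q.mean(0)+.024*yv)
print('contacts',f([(260,278),(260,358),(312,278),(312,358)],.05).mean(0), f([(285,318)],.05))
M=f([(183,496),(387,496)],.0565);print('marks',M)
# collar circle
im=cv2.imread('pics/w3.png')
pts=np.array([(280,82),(400,110),(480,190),(518,310),(500,400),(440,480),(55,310),(80,200),(150,125),(75,405),(120,475)])
P=f(pts,.056)
A=np.c_[2*P[:,:2],np.ones(len(P))];x=np.linalg.lstsq(A,(P[:,:2]**2).sum(1),rcond=None)[0];print('collar',x[:2],np.sqrt(x[2]+x[0]**2+x[1]**2), np.hypot(*(P[:,:2]-x[:2]).T))
# relay in hand: image of relay top corners
print(proj('wrist',[T[:3,3]],T))
E
```

```text
[[ 0.5925  0.1048  0.0405]
 [ 0.6346 -0.0334  0.0405]
 [ 0.5377 -0.0627  0.0405]
 [ 0.4956  0.0755  0.0405]]
[np.float64(16.90651451635685), np.float64(16.951645008130896), np.float64(16.817305310971722), np.float64(16.82693891238246)]
[np.float64(16.860423082399606), np.float64(16.91824156313963), np.float64(16.45131885938687), np.float64(17.40716614681789)] [0.1129 0.1566 0.1128 0.1585]
scr [0.5581 0.0441 0.0405]
scr [0.558  0.044  0.0405]
edge [0.5577 0.0441 0.04  ]
edge [0.5576 0.044  0.04  ]
contacts [0.5582 0.0435 0.05  ] [[0.5582 0.0437 0.05  ]]
marks [[0.5124 0.0543 0.0565]
 [0.5261 0.0091 0.0565]]
collar [0.5587 0.0439] 0.05183097293434762 [0.0522 0.0521 0.051  0.0516 0.0521 0.0521 0.0511 0.0522 0.0521 0.0512
 0.0524]
[[320.7507 313.7331]]
```

```bash
python3 - <<'E'
from h import *
im=cv2.imread('pics/w3.png')
cv2.imwrite('pics/c4.png',cv2.resize(im[270:400,260:380],None,fx=4.5,fy=4.5,interpolation=cv2.INTER_CUBIC))
E
```

```text
(no output)
```

View pics/c4.png

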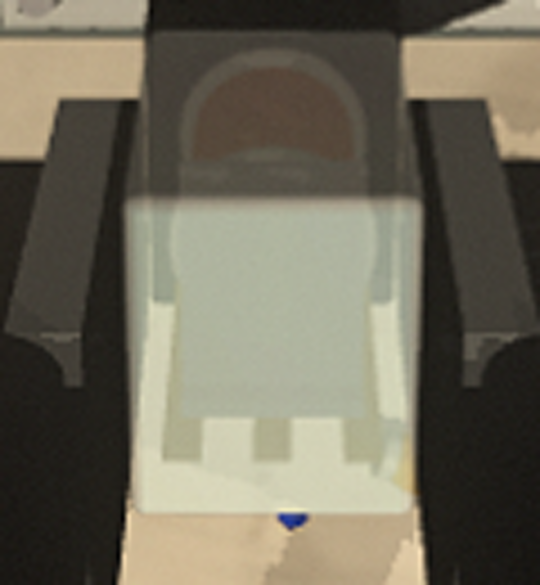

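```bash
python3 - <<'E'
from h import *
T=np.load('pics/w3.npy')
c=np.array([(125,200),(420,200),(410,512),(138,512)])/4.5+[260-.3,270-.3]
for z in (.205,.21,.215):
  P=plane('wrist',c,z,T)-T[:3,3]; print(P@T[:3,:3], (P@T[:3,:3]).mean(0))
go([.558,.0438,.1],16.9-90)
E
```

```text
[[-0.0111 -0.02   -0.0109]
 [-0.0111 -0.02    0.0106]
 [ 0.0165 -0.02    0.0105]
 [ 0.0165 -0.02   -0.0107]] [ 0.0027 -0.02   -0.0001]
[[-0.0139 -0.025  -0.0105]
 [-0.0139 -0.025   0.0101]
 [ 0.0126 -0.025   0.0101]
 [ 0.0126 -0.025  -0.0102]] [-0.0006 -0.025  -0.0001]
[[-0.0167 -0.03   -0.01  ]
 [-0.0167 -0.03    0.0097]
 [ 0.0087 -0.03    0.0096]
 [ 0.0086 -0.03   -0.0098]] [-0.004  -0.03   -0.0001]
offset [-0.0066  0.085   0.0093]
yaw rad -0.0005074685727379062 now a -73.12907580745339
```

```bash

python3 -m pendant '{"offset":[[-0.0066,0.02,0.0093],[0,0.03,0],[0,0.03,0],[0,0.02,0],[0,0,0]],"yaw":[0,0,0,0,0]}'
python3 - <<'E'
from h import *
snap('wrist','w4');go([.558,.0438,.066],16.9-90)
E
```

```text
time: 6.8
position: [0.5568, 0.0435, 0.0825]
tcp_rot: [[-0.957, -0.005, 0.29], [-0.29, 0.001, -0.957], [0.005, -1.0, -0.002]]
force: [-0.4, 0.8, -0.4]
grip_width: 0.0215
offset [-0.0003  0.0184 -0.0004]
yaw rad -0.0011867634402703677 now a -73.16799653640791
```

View pics/w4.png

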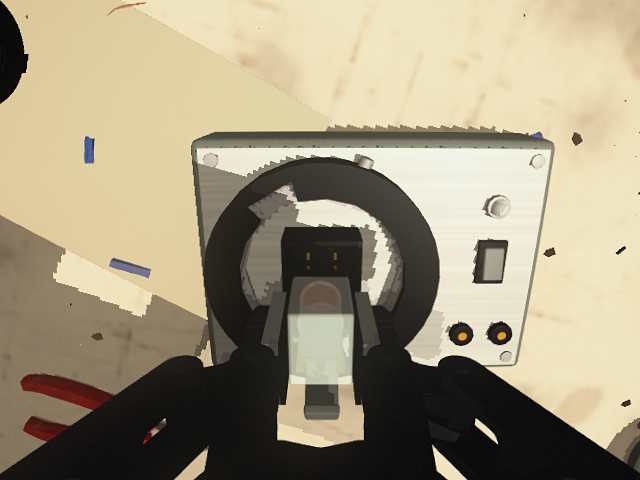

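Aligned over the pocket (socket columns 282–362, relay 288–354). Lower gently.

```bash

python3 -m pendant '{"offset":[[0,0.004,0],[0,0.004,0],[0,0.004,0],[0,0.003,0],[0,0.001,0]],"yaw":[0,0,0,0,0]}'

```

```text
time: 7.35
position: [0.5582, 0.0426, 0.0686]
tcp_rot: [[-0.957, -0.0, 0.289], [-0.289, 0.0, -0.957], [0.0, -1.0, -0.0]]
force: [-0.3, 0.4, 0.6]
grip_width: 0.0219
```

```bash

python3 -m pendant '{"offset":[[0,0.001,0],[0,0.001,0],[0,0.001,0],[0,0.001,0],[0,0.001,0]],"yaw":[0,0,0,0,0]}'

```

```text
time: 7.85
position: [0.5585, 0.0426, 0.0659]
tcp_rot: [[-0.957, 0.001, 0.289], [-0.289, -0.0, -0.957], [-0.001, -1.0, 0.001]]
force: [-8.1, -0.1, 26.8]
grip_width: 0.0214
```

```bash

python3 -m pendant '{"offset":[[0,-0.001,0],[0,0,0],[0,0,0],[0,0,0],[0,0,0]],"yaw":[0,0,0,0,0]}' 0.45
python3 -m pendant '{"offset":[[0,-0.02,0],[0,-0.03,0],[0,-0.03,0],[0,-0.03,0],[0,0,0]],"yaw":[0,0,0,0,0]}' 
python3 - <<'E'
from h import *
snap('wrist','w5');print(pose()[0]['position'])
E
```

```text
time: 8.35
position: [0.5583, 0.0426, 0.0646]
tcp_rot: [[-0.957, -0.0, 0.289], [-0.289, 0.0, -0.957], [0.0, -1.0, -0.0]]
force: [-0.5, -1.1, 0.9]
grip_width: 0.0469
time: 8.85
position: [0.5599, 0.0425, 0.1787]
tcp_rot: [[-0.957, 0.007, 0.289], [-0.289, -0.001, -0.957], [-0.007, -1.0, 0.003]]
force: [0.2, 0.6, -0.4]
grip_width: 0.047
[0.559  0.0426 0.1763]
```

View pics/w5.png

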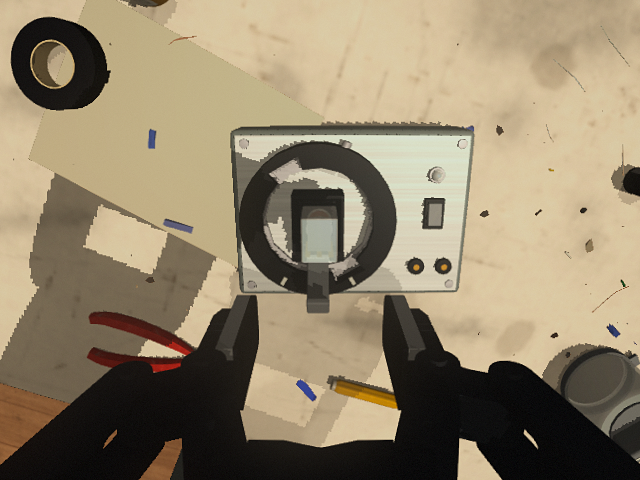

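```bash

python3 - <<'E'
from h import *
go([.4834,.0211,.079],16.9-90)
T=np.load('pics/w5.npy'); c=np.array([(303,206),(336,206),(337,262),(303,262)]);P=plane('wrist',c[:2],.091,T);print(P)
E
python3 -m pendant '{"offset":[[0.04,0,0.002],[0.038,0,0.001],[0,0,0],[0,0,0],[0,0,0]],"yaw":[0,0,0,0,0]}' 1 30
python3 - <<'E'
from h import *
snap('wrist','w6');go([.4834,.0211,.079],16.9-90)
E
```

```text
offset [ 0.0789  0.0971 -0.0014]
yaw rad -0.0020813707636312554 now a -73.21925376035799
[[0.5759 0.0574 0.091 ]
 [0.5813 0.0396 0.091 ]]
time: 9.4
position: [0.4851, 0.0173, 0.1744]
tcp_rot: [[-0.957, -0.0, 0.289], [-0.289, 0.0, -0.957], [0.0, -1.0, -0.0]]
force: [0.1, -0.6, 0.1]
grip_width: -0.0001
offset [ 0.0006  0.0954 -0.0041]
yaw rad -0.0018919223012178635 now a -73.20839916302646
```

View pics/w6.png

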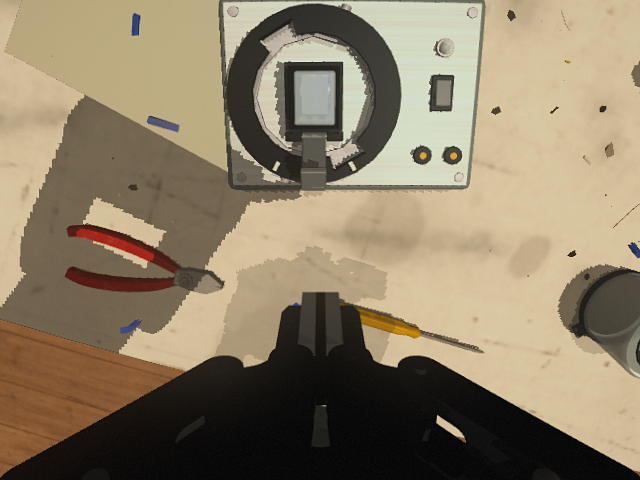

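```bash

python3 -m pendant '{"offset":[[0,0.03,-0.004],[0,0.03,0],[0,0.025,0],[0,0.01,0],[0,0,0]],"yaw":[0,0,0,0,0]}'
python3 -m pendant '{"offset":[[-0.007,0,0],[-0.007,0,0],[-0.007,0,0],[-0.007,0,0],[-0.007,0,0]],"yaw":[0,0,0,0,0]}'
python3 -m pendant '{"offset":[[-0.002,0,0],[-0.002,0,0],[-0.001,0,0],[0,0,0],[0,0,0]],"yaw":[0,0,0,0,0]}'
python3 - <<'E'
from h import *
snap('wrist','w7');snap('side','s7');s,T=pose();R=np.array([.9568,.2907]);print((T[:2,3]-[.558,.0438])@R)
E
```

```text
time: 9.95
position: [0.4833, 0.0213, 0.0788]
tcp_rot: [[-0.957, -0.002, 0.289], [-0.289, 0.001, -0.957], [0.002, -1.0, -0.001]]
force: [0.5, 0.2, -0.2]
grip_width: 0.0001
time: 10.45
position: [0.5176, 0.0314, 0.0801]
tcp_rot: [[-0.957, 0.001, 0.289], [-0.289, -0.0, -0.957], [-0.001, -1.0, 0.0]]
force: [-1.0, -0.0, -0.0]
grip_width: -0.0002
time: 10.95
position: [0.5217, 0.0326, 0.0798]
tcp_rot: [[-0.957, 0.0, 0.289], [-0.289, 0.0, -0.957], [-0.0, -1.0, 0.0]]
force: [0.1, 0.7, 0.3]
grip_width: -0.0002
-0.0380346711497394
```

View pics/w7.png

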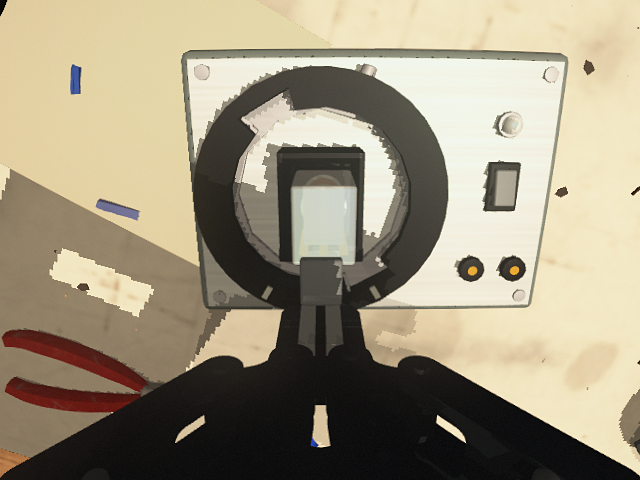

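Lever (column ~320, rows 258–300) is part way; push on until the force rises.

```bash

python3 -m pendant '{"offset":[[-0.001,0,0],[-0.001,0,0],[-0.001,0,0],[-0.001,0,0],[0,0,0]],"yaw":[0,0,0,0,0]}'
python3 -m pendant '{"offset":[[-0.001,0,0],[-0.001,0,0],[0,0,0],[0,0,0],[0,0,0]],"yaw":[0,0,0,0,0]}'
python3 - <<'E'
from h import *
s,T=pose();R=np.array([.9568,.2907]);print((T[:2,3]-[.558,.0438])@R)
E
```

```text
time: 11.55
position: [0.5228, 0.0331, 0.0797]
tcp_rot: [[-0.957, -0.007, 0.289], [-0.289, -0.001, -0.957], [0.007, -1.0, -0.001]]
force: [-13.8, -5.9, 9.5]
grip_width: 0.0001
time: 12.05
position: [0.5231, 0.0333, 0.0796]
tcp_rot: [[-0.957, -0.011, 0.289], [-0.289, -0.002, -0.957], [0.011, -1.0, -0.001]]
force: [-21.2, -9.1, 13.0]
grip_width: -0.0003
-0.0364611562758779
```

```bash

python3 -m pendant '{"offset":[[0.015,0,0],[0.03,0,0],[0.02,-0.02,0],[0,-0.04,0],[0,-0.05,0]],"yaw":[0,0,0,0,0]}' 
python3 -m pendant '{"offset":[[0,-0.02,0],[0,0,0],[0,0,0],[0,0,0],[0,0,0]],"yaw":[0,0,0,0,0]}' 0.2
python3 - <<'E'
from h import *
im,T=snap('wrist','w8');snap('side','s8');
cv2.imwrite('pics/c8.png',cv2.resize(im[0:220,200:500],None,fx=2.5,fy=2.5,interpolation=cv2.INTER_CUBIC))
E
```

```text
time: 12.55
position: [0.464, 0.0156, 0.1903]
tcp_rot: [[-0.958, -0.003, 0.288], [-0.288, 0.001, -0.958], [0.003, -1.0, -0.002]]
force: [0.9, -0.5, 1.0]
grip_width: 0.0003
time: 13.05
position: [0.4648, 0.0157, 0.2086]
tcp_rot: [[-0.957, -0.002, 0.289], [-0.289, 0.001, -0.957], [0.002, -1.0, -0.001]]
force: [-1.1, -0.8, 0.5]
grip_width: 0.0683
```

View pics/c8.png

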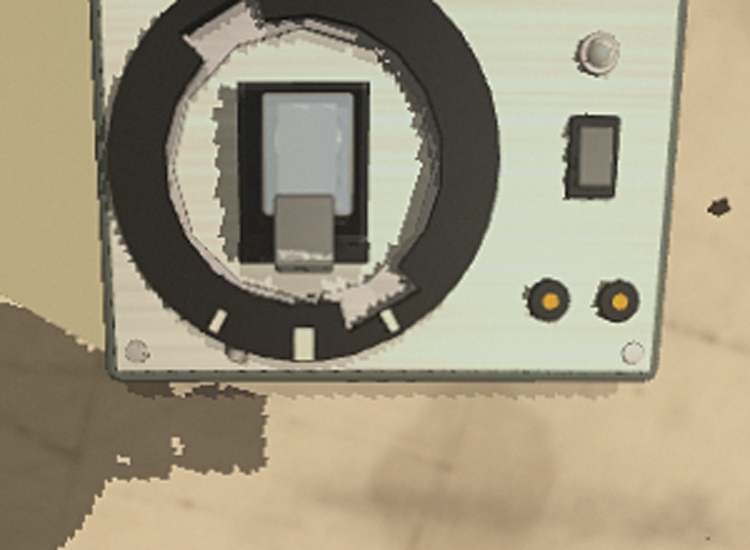

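View pics/w8.png

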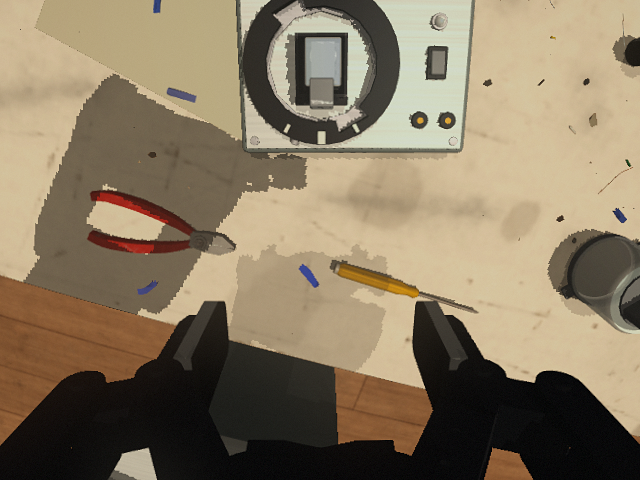

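```bash

cat >> h.py <<'E'
def tri(ps,pd):
    o1,d1=rays('scene',[ps]);o2,d2=rays('side',[pd]);d1=d1[0];d2=d2[0]
    t=np.linalg.lstsq(np.c_[d1,-d2],o2-o1,rcond=None)[0];a=o1+t[0]*d1;b=o2+t[1]*d2;return (a+b)/2,np.linalg.norm(a-b)
E
python3 - <<'E'
from h import *
print('eyep',tri((475,10),(415,28)),'eyep2',tri((452,18),(400,45)))
print('lens bottom',tri((405,97),(352,90)))
print('base',plane('scene',[(405,192),(450,170),(342,152)],.015))
T=np.load('pics/w8.npy')
print(plane('wrist',[(321,138)],.0565,T), np.array([.558,.0438])-.047*np.array([.9568,.2907]))
go([.469-.02,-.242+.02,.24],-137)
E
```

```text
eyep (array([ 0.5665, -0.3773,  0.4394]), np.float64(0.004864234917508653)) eyep2 (array([ 0.565 , -0.2987,  0.439 ]), np.float64(0.0012516154327688396))
lens bottom (array([ 0.7365, -0.4027,  0.1596]), np.float64(0.007881809793192385))
base [[ 0.5844 -0.2702  0.015 ]
 [ 0.5716 -0.429   0.015 ]
 [ 0.8056 -0.263   0.015 ]]
[[0.5127 0.03   0.0565]] [0.513  0.0301]
offset [ 0.0839 -0.0311  0.2229]
yaw rad 1.113081836823708 now a -73.22510849733216
```

```bash

python3 -m pendant '{"offset":[[0.017,-0.006,0.044],[0.017,-0.006,0.044],[0.017,-0.006,0.044],[0.017,-0.006,0.044],[0.016,-0.006,0.044]],"yaw":[0,0,0,0,0]}' 
python3 -m pendant '{"offset":[[0,0,0],[0,0,0],[0,0,0],[0,0,0],[0,0,0]],"yaw":[0.14,0.14,0.14,0.14,0.14]}'
python3 -m pendant '{"offset":[[0,0,0],[0,0,0],[0,0,0],[0,0,0],[0,0,0]],"yaw":[0.14,0.14,0.13,0,0]}'
python3 - <<'E'
from h import *
im,T=snap('wrist','w9');snap('scene','sc9');print(pose()[0]['joint_pos'],T[:3,3])
E
```

```text
time: 13.65
position: [0.4477, -0.2211, 0.2397]
tcp_rot: [[-0.957, -0.0, 0.288], [-0.288, 0.0, -0.957], [0.0, -1.0, -0.001]]
force: [0.0, 0.7, 0.1]
grip_width: 0.0682
time: 14.15
position: [0.4482, -0.2193, 0.2393]
tcp_rot: [[-0.916, -0.001, -0.401], [0.401, 0.001, -0.916], [0.001, -1.0, -0.0]]
force: [-0.3, -0.9, -0.1]
grip_width: 0.0682
time: 14.65
position: [0.4482, -0.2193, 0.2395]
tcp_rot: [[-0.687, -0.0, -0.727], [0.727, 0.0, -0.687], [0.001, -1.0, 0.0]]
force: [-0.1, 0.8, 0.4]
grip_width: 0.0682
[-39.6861  16.319   81.2674   0.0008  82.4332  96.9903] [ 0.4482 -0.2193  0.2395]
```

View pics/w9.png

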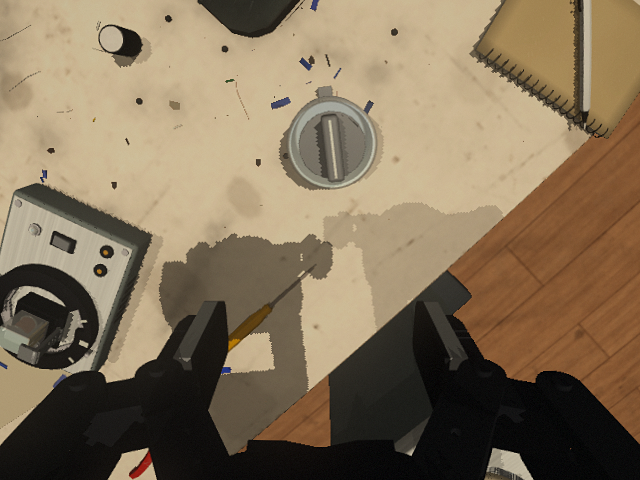

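View pics/sc9.png

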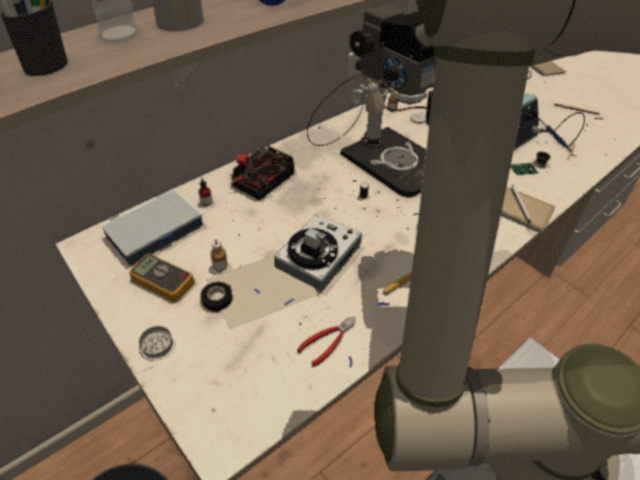

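```bash
python3 - <<'E'
from h import *
im=cv2.imread('pics/w9.png')
cv2.imwrite('pics/c9.png',cv2.resize(im[75:205,265:395],None,fx=4.5,fy=4.5,interpolation=cv2.INTER_CUBIC))
E
```

```text
(no output)
```

View pics/c9.png

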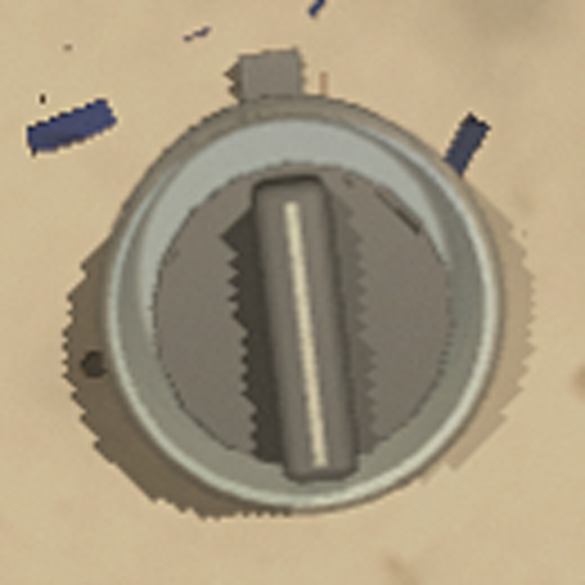

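```bash
python3 - <<'E'
from h import *
T=np.load('pics/w9.npy')
f=lambda c,z:plane('wrist',np.array(c)/4.5+[265-.3,75-.3],z,T)
B=f([(291,203),(320,463)],.0905);print(B,B.mean(0),np.linalg.norm(B[0]-B[1]),ang(B[0]-B[1]))
O=f([(257,195),(322,193),(355,470),(286,475)],.09);print(O.mean(0),ang(O[0]-O[3]),ang(O[1]-O[2]),np.linalg.norm(O[0]-O[3]),np.linalg.norm(O[0]-O[1]))
# dome rim circle at z=.064? and lug at z=.008
print('lug',f([(270,52)],.008))
a=ang(B[0]-B[1])-90; print(a)
go([*O.mean(0)[:2],.14],a if a<-90 else a-180)
E
```

```text
[[ 0.4867 -0.2686  0.0905]
 [ 0.4562 -0.2432  0.0905]] [ 0.4715 -0.2559  0.0905] 0.0396865120063192 -39.812125204759724
[ 0.4714 -0.2557  0.09  ] -40.55295375095325 -39.102499659207595 0.04277931700226293 0.009712861615520717
lug [[ 0.5041 -0.2835  0.008 ]]
-129.81212520475972
offset [-0.0425  0.0996  0.0082]
yaw rad -0.11980653345869074 now a -136.6765339300356
```

```bash

python3 -m pendant '{"offset":[[-0.0215,0.03,0.004],[-0.021,0.03,0.0042],[0,0,0],[0,0,0],[0,0,0]],"yaw":[0,0,-0.12,0,0]}' 0.3
python3 - <<'E'
from h import *
im,T=snap('wrist','w10')
cv2.imwrite('pics/c10.png',cv2.resize(im[120:320,220:420],None,fx=3,fy=3,interpolation=cv2.INTER_CUBIC))
E
```

```text
time: 15.25
position: [0.4714, -0.2559, 0.1802]
tcp_rot: [[-0.766, 0.001, -0.643], [0.643, -0.0, -0.766], [-0.001, -1.0, 0.0]]
force: [-0.3, 0.1, -0.2]
grip_width: 0.0598
```

View pics/c10.png

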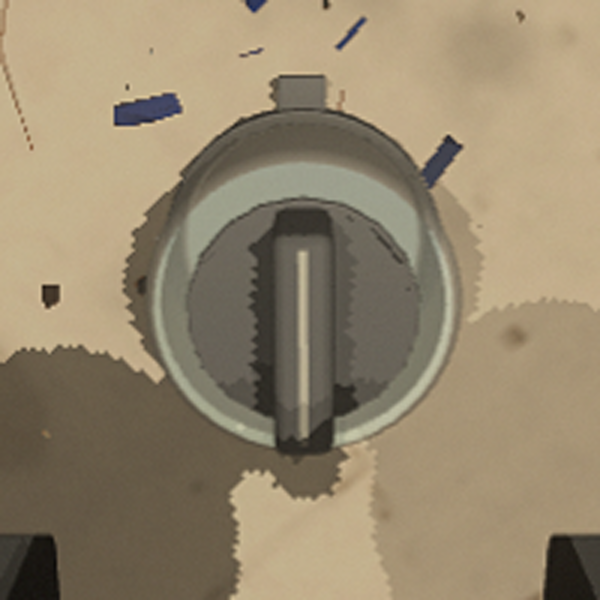

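```bash
python3 - <<'E'
from h import *
T=np.load('pics/w10.npy')
f=lambda c,z:plane('wrist',np.array(c)/3+[220-.3,120-.3],z,T)
B=f([(302.5,250),(304,438)],.0905);print(B.mean(0),np.linalg.norm(B[0]-B[1]),ang(B[0]-B[1]))
O=f([(275,233),(333,233),(332,452),(276,452)],.09);print(O.mean(0),ang(O[0]-O[3]),ang(O[1]-O[2]),np.linalg.norm(O[0]-O[3]),np.linalg.norm(O[0]-O[1]))
print('lug',f([(299,76)],.008))
go([*O.mean(0)[:2],.068],ang(B[0]-B[1])-90)
E
```

```text
[ 0.4721 -0.2564  0.0905] 0.03841715197555004 -39.64429770297071
[ 0.4719 -0.2565  0.09  ] -40.22164984376008 -39.911857533796514 0.04483049500671909 0.010930744071032075
lug [[ 0.5049 -0.2828  0.008 ]]
offset [-0.0007  0.1125  0.0002]
yaw rad -0.0068531724632963425 now a -130.03695556139286
```

```bash

python3 -m pendant '{"offset":[[-0.0007,0.03,0],[0,0.03,0],[0,0.03,0],[0,0.0175,0],[0,0.005,0]],"yaw":[0,0,0,0,0]}'
python3 -m pendant '{"offset":[[0,0,0],[0,0,0],[0,0,0],[0,0,0],[0,0,0]],"yaw":[0,0,0,0,0]}' 1 60
python3 -m pendant '{"offset":[[0,0,0],[0,0,0],[0,0,0],[0,0,0],[0,0,0]],"yaw":[0,0,0,0,0]}'

```

```text
time: 15.8
position: [0.4714, -0.2557, 0.0663]
tcp_rot: [[-0.766, -0.002, -0.643], [0.643, 0.001, -0.766], [0.002, -1.0, -0.0]]
force: [-0.4, 0.3, -0.3]
grip_width: 0.0596
time: 16.3
position: [0.4723, -0.2567, 0.0685]
tcp_rot: [[-0.767, 0.002, -0.642], [0.642, -0.001, -0.767], [-0.002, -1.0, 0.0]]
force: [-0.4, 0.5, 6.1]
grip_width: 0.0107
time: 16.8
position: [0.4723, -0.2567, 0.0685]
tcp_rot: [[-0.767, 0.002, -0.642], [0.642, -0.001, -0.767], [-0.002, -1.0, 0.0]]
force: [-1.5, 0.8, 6.7]
grip_width: 0.0107
```

```bash

python3 -m pendant '{"offset":[[0,-0.02,0],[0,-0.03,0],[0,-0.035,0],[0,-0.035,0],[0,-0.03,0]],"yaw":[0,0,0,0,0]}'
python3 -m pendant '{"offset":[[0,0,0],[0,0,0],[0,0,0],[0,0,0],[0,0,0]],"yaw":[-0.14,-0.14,-0.14,-0.14,-0.14]}'
python3 -m pendant '{"offset":[[0,0,0],[0,0,0],[0,0,0],[0,0,0],[0,0,0]],"yaw":[-0.14,-0.14,-0.14,-0.14,-0.14]}'
python3 -m pendant '{"offset":[[0,0,0],[0,0,0],[0,0,0],[0,0,0],[0,0,0]],"yaw":[-0.117,0,0,0,0]}'
python3 - <<'E'
from h import *
im,T=snap('wrist','w11')
go([.558,.0438,.21],46.9-90)
E
```

```text
time: 17.3
position: [0.4719, -0.2563, 0.2196]
tcp_rot: [[-0.767, 0.001, -0.642], [0.642, -0.001, -0.767], [-0.002, -1.0, -0.0]]
force: [0.0, -0.3, -0.2]
grip_width: 0.0111
time: 17.8
position: [0.4718, -0.2562, 0.2177]
tcp_rot: [[-1.0, 0.0, 0.008], [-0.008, -0.0, -1.0], [-0.0, -1.0, 0.0]]
force: [0.8, -0.6, -1.1]
grip_width: 0.0108
time: 18.3
position: [0.4718, -0.2562, 0.2176]
tcp_rot: [[-0.759, 0.0, 0.651], [-0.651, -0.0, -0.759], [-0.0, -1.0, 0.0]]
force: [-0.4, 0.4, -0.1]
grip_width: 0.0112
time: 18.8
position: [0.4719, -0.2563, 0.2174]
tcp_rot: [[-0.683, 0.0, 0.73], [-0.73, -0.0, -0.683], [0.0, -1.0, 0.0]]
force: [-1.0, -0.3, -0.3]
grip_width: 0.0106
offset [-0.278   0.0074 -0.1421]
yaw rad 0.0001832439158699174 now a -43.08950089699921
```

View pics/w11.png

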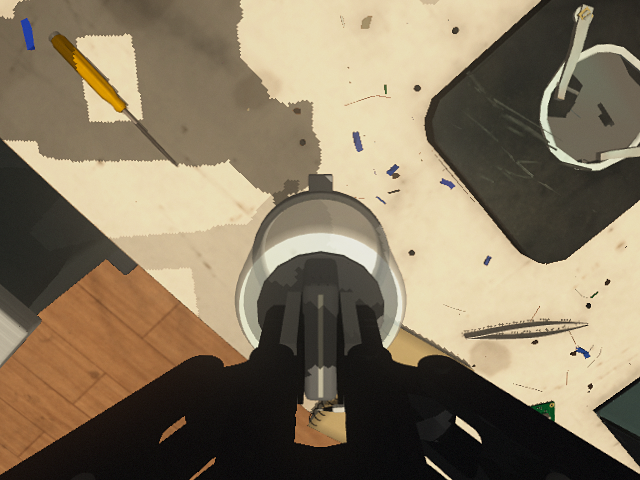

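```bash

python3 -m pendant '{"offset":[[-0.035,0,-0.018],[-0.04,0,-0.02],[-0.04,0,-0.02],[-0.04,0,-0.02],[-0.04,0,-0.02]],"yaw":[0,0,0,0,0]}'
python3 -m pendant '{"offset":[[-0.04,0,-0.022],[-0.043,0,-0.022],[0,0,0],[0,0,0],[0,0,0]],"yaw":[0,0,0,0,0]}'
python3 - <<'E'
from h import *
im,T=snap('wrist','w12')
go([.558,.0438,.165],46.9-90)
T0=np.load('pics/w11.npy');P=plane('wrist',[(320,175)],T0[2,3]-.0605,T0);print((P-T0[:3,3])@T0[:3,:3])
E
```

```text
time: 19.35
position: [0.5336, -0.0452, 0.2175]
tcp_rot: [[-0.683, 0.0, 0.73], [-0.73, -0.0, -0.683], [-0.0, -1.0, 0.0]]
force: [1.2, 0.1, -0.1]
grip_width: 0.0109
time: 19.85
position: [0.5577, 0.0429, 0.2173]
tcp_rot: [[-0.683, -0.0, 0.73], [-0.73, -0.0, -0.683], [0.0, -1.0, 0.0]]
force: [-0.5, -0.3, -0.5]
grip_width: 0.0106
offset [-0.0011  0.0523 -0.0006]
yaw rad -0.0005894454921482068 now a -43.1337727389531
[[-0.0419  0.0605 -0.0002]]
```

View pics/w12.png

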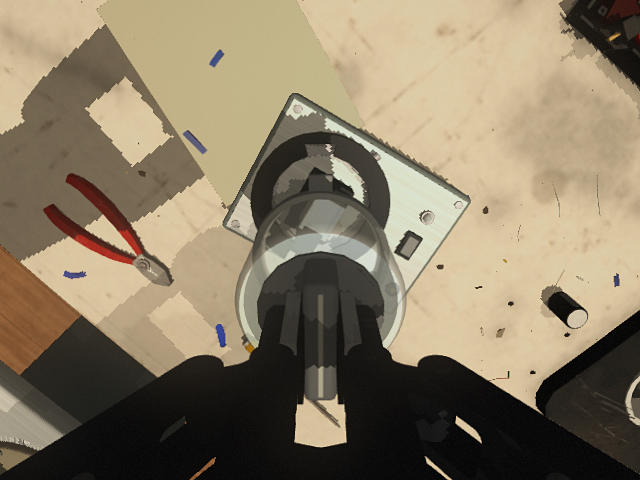

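```bash

python3 -m pendant '{"offset":[[-0.0008,0.02,-0.0006],[0,0.02,0],[0,0.02,0],[0,0.015,0],[0,0,0]],"yaw":[0,0,0,0,0]}'
python3 - <<'E'
from h import *
im,T=snap('wrist','w13')
go([.558,.0438,.1095],46.9-90)
cv2.imwrite('pics/c13.png',cv2.resize(im[60:320,200:460],None,fx=2.3,fy=2.3,interpolation=cv2.INTER_CUBIC))
E
```

```text
time: 20.4
position: [0.5569, 0.0436, 0.1407]
tcp_rot: [[-0.684, -0.004, 0.729], [-0.73, 0.0, -0.684], [0.002, -1.0, -0.003]]
force: [-0.4, -0.5, -0.7]
grip_width: 0.0109
offset [-0.0004  0.0325  0.0002]
yaw rad -0.000650661085451953 now a -43.13728013408979
```

View pics/c13.png

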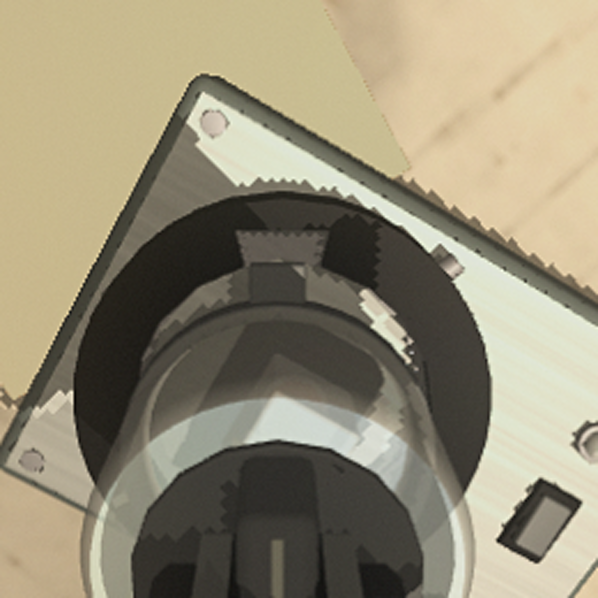

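```bash

python3 -m pendant '{"offset":[[0,0.004,0],[0,0.004,0],[0,0.004,0],[0,0.004,0],[0,0.002,0]],"yaw":[0,0,0,0,0]}'
python3 -m pendant '{"offset":[[0,0.002,0],[0,0.002,0],[0,0.002,0],[0,0.002,0],[0,0.001,0]],"yaw":[0,0,0,0,0]}'
python3 - <<'E'
from h import *
go([.558,.0438,.1095],46.9-90)
E
```

```text
time: 20.95
position: [0.5578, 0.0448, 0.124]
tcp_rot: [[-0.682, -0.0, 0.731], [-0.731, 0.0, -0.682], [0.0, -1.0, -0.0]]
force: [0.8, 0.7, -0.5]
grip_width: 0.0107
time: 21.45
position: [0.5578, 0.0448, 0.1151]
tcp_rot: [[-0.682, -0.0, 0.731], [-0.731, 0.0, -0.682], [0.0, -1.0, -0.0]]
force: [-1.1, 0.6, -1.0]
grip_width: 0.0112
offset [0.0006 0.0056 0.0008]
yaw rad 0.0012450740344690423 now a -43.028662512643606
```

```bash

python3 -m pendant '{"offset":[[0.0006,0.001,0.0008],[0,0.001,0],[0,0.001,0],[0,0.001,0],[0,0.001,0]],"yaw":[0,0,0,0,0]}'
python3 -m pendant '{"offset":[[0,0.0005,0],[0,0.0005,0],[0,0.0005,0],[0,0,0],[0,0,0]],"yaw":[0,0,0,0,0]}'
python3 - <<'E'
from h import *
im,T=snap('wrist','w14');go([.558,.0438,.1095],46.9-90)
E
```

```text
time: 21.95
position: [0.5581, 0.0438, 0.1103]
tcp_rot: [[-0.682, 0.0, 0.731], [-0.731, 0.0, -0.682], [-0.0, -1.0, 0.0]]
force: [-0.5, -0.0, -0.6]
grip_width: 0.0104
time: 22.45
position: [0.5583, 0.0438, 0.1095]
tcp_rot: [[-0.682, 0.001, 0.731], [-0.731, -0.0, -0.682], [-0.001, -1.0, 0.001]]
force: [-0.5, -0.0, 5.8]
grip_width: 0.0109
offset [ 0.0002 -0.     -0.0002]
yaw rad 0.001269273301652162 now a -43.02727599676671
```

View pics/w14.png

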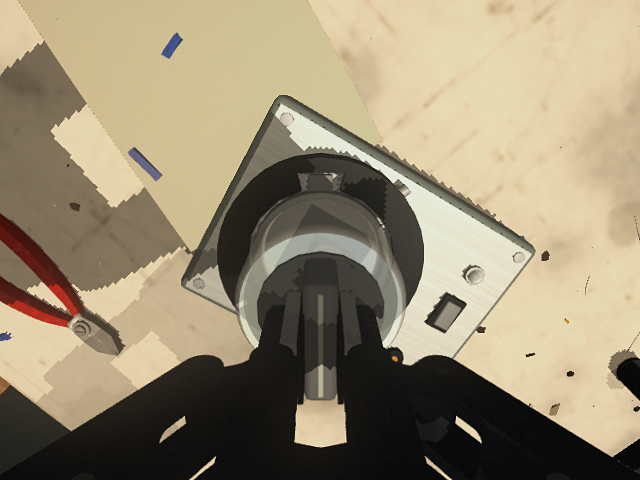

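```bash

python3 -m pendant '{"offset":[[0,0,0],[0,0,0],[0,0,0],[0,0,0],[0,0,0]],"yaw":[0.06,0.06,0.06,0.06,0.06]}'
python3 -c "
from h import *;s=monitor.state();print(s['wrist_torque'],s['force'])"
python3 -m pendant '{"offset":[[0,0,0],[0,0,0],[0,0,0],[0,0,0],[0,0,0]],"yaw":[0.06,0.06,0.06,0.06,0]}'
python3 - <<'E'
from h import *
s,T=pose();print(s['wrist_torque'],s['force']);im,T=snap('wrist','w15');go([.558,.0438,.1095],16.9-90)
snap('scene','sc15');snap('side','sd15')
E
```

```text
time: 23.0
position: [0.5584, 0.0438, 0.1095]
tcp_rot: [[-0.869, 0.001, 0.495], [-0.495, -0.0, -0.869], [-0.001, -1.0, 0.001]]
force: [-0.6, 1.0, 4.7]
grip_width: 0.0112
[0.0707 0.0485 0.0933] [-0.6059  1.0057  4.6913]
time: 23.5
position: [0.5586, 0.0437, 0.1095]
tcp_rot: [[-0.961, 0.002, 0.276], [-0.276, -0.0, -0.961], [-0.002, -1.0, 0.001]]
force: [0.8, -0.4, 5.4]
grip_width: 0.0105
[-0.0684 -0.123   0.0537] [ 0.7539 -0.4293  5.4239]
offset [ 0.0005 -0.     -0.0003]
yaw rad -0.013819835471818323 now a -73.89181824610037
```

View pics/w15.png

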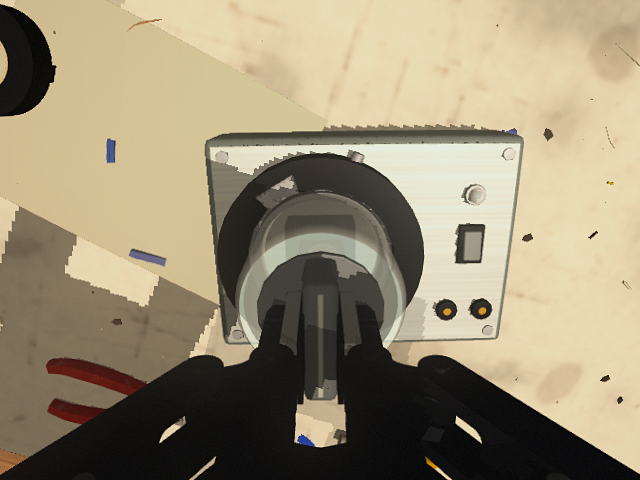

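View pics/sc15.png

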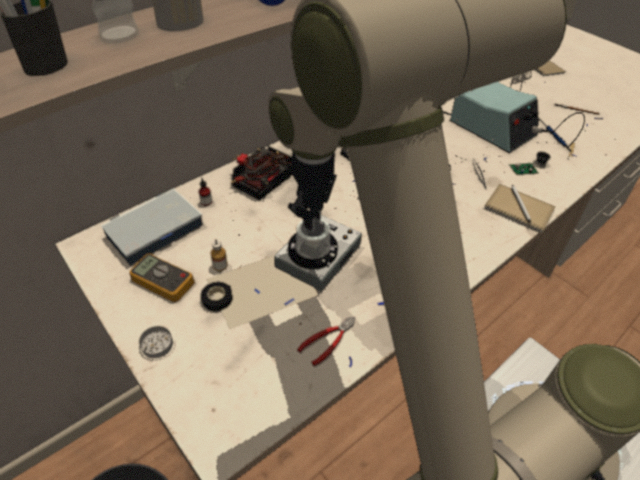

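```bash

python3 -m pendant '{"offset":[[0,0,0],[0,0,0],[0,0,0],[0,0,0],[0,0,0]],"yaw":[0.01,0,0,0,0]}'
python3 - <<'E'
from h import *
s,T=pose();print(s['wrist_torque'],s['force'],ang(T[:3,2]),s['grip_width'],s['joint_velocities'])
bot.job_done()
E
```

```text
time: 24.15
position: [0.5586, 0.0437, 0.1095]
tcp_rot: [[-0.963, 0.002, 0.268], [-0.268, -0.0, -0.963], [-0.002, -1.0, 0.001]]
force: [0.6, -1.0, 5.8]
grip_width: 0.0103
[-0.022  -0.105  -0.0026] [ 0.5731 -0.9683  5.8426] -74.43462782834322 0.010291389009524126 [ 0.0623 -0.0093  0.0039  0.0011 -0.0166 -0.0215]
the job is handed in; nothing more can be done
```

I seated the relay in the socket, shut the lever and put the guard down through the slots. I then turned it clockwise about 0.55 rad and handed the job in at 24.2 s, with the robot still gripping the guard at 60 N.

**Last checks**
- **Relay:** it bottomed out at the expected height with about 27 N of push. The wrist camera then showed it in the pocket.
- **Lever:** it met its stop at about 23 N, and from above its hook lay over the relay.
- **Guard:** it seated at the expected height (TCP 109.5 mm above the bench), with about 6 N holding it down, and is within about 1 mm of the head's axis.
- **Half-way position:** the finger bar points about 1.5 degrees past the tester's x axis, near the middle mark. With lug play, I estimate the ring at 0.48 to 0.55 rad. I could not read the ring directly.
- **At rest:** the arm was still. The wrist torque, about 0.05 N m after the turn, read near zero at hand-in. Its noise is about as large as the spring, so torque does not confirm the ring position.
- **Bystanders:** the tape, tin, flux bottle and side cutters look unmoved in the last scene picture. The arm hides the screwdriver and capacitor there; the gripper stayed well clear of both.

My first rough fix on the guard from the overhead cameras disagreed with the wrist camera by about 14 mm. I used the wrist camera, and the grasp confirmed it.

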